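# Find the hidden catch and open the battery door

## Robot

A 6-joint arm with a two-finger parallel gripper is mounted at the origin on a cart in front of the work surface, level with it; the furniture and walls round the work are solid. World frame = base frame: x ahead of the robot, y to its left, z up, the work surface at z = 0. Lengths are in mm, angles in rad, forces in N, time in s.
With the tool pointing down it reaches from about 275 to 750 mm from the base axis. Payload 10.2 kg.
Tool frame: the origin (TCP) lies at the centre of the arm's flange, where the gripper is bolted on; the fingertips stand 173 mm ahead of it and the grasp point (between the pads) lies 155 mm ahead of it; z points along the fingers, y is the line along which they close (so a half turn about z gives the same grasp; the last joint's range is limited). The gripper opens to 85 mm and grips with 20 to 120 N. Pads are 22 mm wide; open, the fingers measure 114 mm over their backs; the gripper's body (76 mm by 85 mm) begins 54 mm behind the grasp point. The pads swing forward as they close: fully open they stand 13 mm farther back than shut.
Start: joints at [1.119, 0.313, 1.498, -0, 1.331, -0.223], TCP at [119.088, 511.322, 404.694] pointing down, gripper open.
Joint ranges: [-2.94, 2.94], [-0.97, 2.17], [0.19, 2.56], [-1.23, 4.37], [0.02, 3.11], [-2.88, 2.88]. Speed limits (rad/s): [2.39, 2.39, 3.01, 3.14, 3.14, 3.14].

## Interface

Orientations are given as a unit quaternion [w, x, y, z].
In Python, from rig import ctrl, imaging, finish_job gives the robot as it stands (ctrl), with the cameras (imaging) and the job as plain functions.
- The arm moves only by the tool send_path, called after "Call:" in YAML: its name, and indented under it one key for each argument. Schema: {"type":"object","properties":{"increments":{"type":"array","items":{"type":"array","prefixItems":[{"type":"array","items":{"type":"number"},"minItems":3,"maxItems":3},{"type":"array","items":{"type":"number"},"minItems":3,"maxItems":3}],"minItems":2,"maxItems":2},"minItems":1,"maxItems":8},"jaw":{"type":"number"},"grip_force":{"type":"number"},"only":{"type":"string"},"quiet":{"type":"boolean"},"lines":{"type":"string"}},"required":["increments"],"additionalProperties":false}. increments is a list of rows, 1 to 8 of them, each written [[dx, dy, dz], [rx, ry, rz]]: dx, dy, dz in mm, then a rotation vector rx, ry, rz in rad; each row is the pose to reach, as a shift and turn from the pose commanded when the call began, along the tool's axes at that moment; what a row does not reach only later rows make up. A row lasts 1/10 s, in which the tool goes at most 50 mm and 0.15 rad, less where a joint would pass 70% of its speed; a pose out of reach is approached as far as the arm can. jaw is the opening from 0.0 (shut) to 1.0 (fully open), set as the call begins (left out keeps the last). The fingers move at their own pace and stop on an object; grip_force is the grip in N (left out, the last holds). Time passes only in rows, so rows that do not move let the fingers close. The tool returns the time, the measured TCP pose, the force, the opening and the grip force at its end. only (a regular expression) keeps the lines of the reply that match it, lines (a string "A,B") keeps lines A to B, and quiet returns only ok. Input that does not fit is refused with a message, and nothing moves.
- ctrl.sense(): the state, without advancing time (a new reading comes with each control period).
- imaging.capture(name): name is "scene" or "top" or "wrist"; returns the picture (420x560x3 uint8, red, green, blue); there is no depth.
- imaging.calibration(name): a dict with "fx", "fy", "cx", "cy" (pixels), "distortion" ([k1, k2, p1, p2, k3] as OpenCV has them; the pictures are not rectified), "position" and "attitude" of the camera in the world. Camera axes: x right, y down, z forward; pixel columns grow to the right and rows downward; lengths in mm; the calibration is good to about 2 mm. A picture is of the moment at which its call begins: read the wrist's pose just before it. calibration takes no time and is no camera call; for the wrist camera it gives the pose at the moment of the call.
- finish_job(): hands the job in; it is judged then, once.
The state is a dict: "time_s": time; "joints": joint angles; "dq": joint speeds; "tau": joint torques, N m; "eef_pos": TCP position; "ee_rot": TCP orientation; "force": force on the tool from outside, world axes, zero at the start; "wrist_torque": the same for the moment, N m; "grip_width": opening from 0.0 (shut) to 1.0 (fully open); "grip_force": force on a finger pad.
Only numpy, scipy, OpenCV 4.12 (cv2) and the standard library are available. Lean on these libraries where they do the work, as an engineer would, in place of code of your own. Each camera call takes 0.05 s, during which the arm holds its last target. There are 200 camera calls.

## Task

Open the battery compartment of the grey data logger lying face down on the worktop: feel along the row of five like tiles at its front edge for the one that gives, press it fully in, then push the battery door by its step away from the tiles until it is fully open. Use the closed fingertips only to press and push, grasp nothing, and leave the small things round the logger where they are.

Things in the scene. Friction and masses are not known exactly. Their poses are not given: they have to be found in the camera images.
- logger: Data logger, a fixed grey plastic case lying face down, 191 x 240 mm, back panel 50 mm above the worktop. Origin: on the worktop, 106 mm behind its front edge and midway across; z up, x towards its rear edge (away from the robot, yaw up to 0.3 rad), y to the left. Battery door at x = -50 to 14 mm when closed, 214 mm wide, top at 50 mm; side rails up to 58 mm high at y = +-105 to 119 mm.
- tile_row (a point): Middle of the face of the middle tile. Five like 40 mm square tiles lie in a row along the logger's y, near its front edge: centres at x = -79 mm, y = -84, -42, 0, 42, 84 mm in the logger's frame, faces 48 mm above the worktop (2 mm below the panel). Four are solid blanks that do not give; one, another each time, is the release. Only pressing tells which.
- release (a joint): How far the hidden release tile is pressed, m: 0 = out, level with the blanks; 0.008 = fully in. It slides straight down, takes about 4 N and stays in when let go. At 5 mm it unhooks the battery door, which is locked before. The fingertip must lie wholly on that one tile, since its neighbours stay up.
- door (a joint): How far the battery door has slid, m: 0 = closed, 0.060 = fully open, at its stop. It slides along the logger's +x over the rear deck, pops open about 12 mm by itself when the catch lets go, then takes 1 to 3 N to push and stays where it is left.
- door_step (a point): Middle of the upright front face of the push step on the battery door; moves with it. At x = -30 mm, y = 0, z = 58 mm in the logger's frame when closed. The step is 140 mm long along y; its face looks to the logger's -x and rises from 50 to 62 mm above the worktop; behind it a ramp falls away. In front of it lie 20 mm of flat door.
- vial: Bystander: small glass vial with a black screw cap, 25 x 25 x 59 mm, loose on the worktop beside the logger; origin at the centre of its underside. To be left alone.
- marker: Bystander: marker pen, 14 x 122 x 15 mm, loose on the worktop beside the logger; origin at the centre of its underside. To be left alone.
- cork: Bystander: tapered cork, 29 x 29 x 24 mm, loose on the worktop beside the logger; origin at the centre of its underside. To be left alone.
- tag: Bystander: stack of specimen tags, 25 x 60 x 9 mm, loose on the worktop beside the logger; origin at the centre of its underside. To be left alone.
- tin: Bystander: flat round tin, 67 x 67 x 24 mm, loose on the worktop beside the logger; origin at the centre of its underside. To be left alone.
- spare_vial: Bystander: larger glass vial with a red screw cap, 32 x 32 x 73 mm, loose on the worktop beside the logger; origin at the centre of its underside. To be left alone.

How it is judged (in metres and radians):
On the way, in this order (a step that is already met when the one before it is completed fails the run):
1. the release tile is pressed in (value of joint release above 0.006 m), for 0.1 s.
2. the battery door is pushed fully open (value of joint door above 0.055 m), for 0.2 s.
At the end, for the whole second after the job is handed in: The release tile is in (over 6 of 8 mm), the battery door is open (over 55 of 60 mm), and each bystander stands within 25 mm of where it stood (value of joint release above 0.006 m and value of joint door above 0.055 m and distance of each of vial, marker, cork, tag, tin, spare_vial from where it was at the start of the episode below 0.025 m); the robot touches nothing.
It fails at once if a bystander is displaced by more than 25 mm (distance of any of vial, marker, cork, tag, tin, spare_vial from where it was at the start of the episode above 0.025 m).
It fails at once if a bystander is lifted off the worktop by more than 12 mm (height (world z) of any of vial, cork, tag, tin, spare_vial above 0.012 m or height (world z) of marker above 0.02 m).
It fails at once if a vial or the cork is knocked over (angle between any of vial, spare_vial, cork's own z axis and vertical above 0.6 rad).
It also fails if it takes over 48 s, if anything falls off the work surface, if the arm or the gripper's body presses on something with over 40 N, if the wrist force passes 120 N, or if a joint passes its speed limit or range.

## Working session

There is one attempt and no reset: what is moved stays moved. The work goes in short steps, Python scripts to look and compute and a tool call to move; the robot and the scene stay as the last step left them, time stands still between calls to the robot, and variables do not carry over. Pictures are saved under pics/ and viewed, at most 10 in all, crops included, and the job is handed in when it is done.

```bash
ls; mkdir -p pics; python3 - <<'E'
from rig import ctrl, imaging, finish_job
import cv2,numpy as np
s=ctrl.sense();print({k:np.round(v,3).tolist() for k,v in s.items()})
ims=[]
for n in("scene","top"):
    im=imaging.capture(n);cv2.imwrite(f"pics/{n}0.png",im[:,:,::-1]);c=imaging.calibration(n);print(n,c)
E
```

```text
pics
rig.py
{'time_s': 0.0, 'joints': [1.119, 0.313, 1.498, 0.0, 1.331, -0.223], 'dq': [0.003, -0.002, -0.001, 0.0, -0.0, -0.001], 'tau': [0.002, -41.227, -25.974, -0.0, 0.004, 0.0], 'eef_pos': [119.062, 511.283, 404.13], 'ee_rot': [-0.0, 0.114, 0.993, -0.001], 'force': [0.735, 0.032, 1.025], 'wrist_torque': [0.063, 0.011, 0.016], 'grip_force': 0.0, 'grip_width': 1.003}
scene {'fx': 469.05667808652385, 'fy': 469.05667808652385, 'cx': 277.3686924735569, 'cy': 206.99807318367084, 'distortion': array([-0.13091796,  0.        ,  0.        ,  0.        ,  0.        ]), 'position': array([ 85.63555733, 395.73840535, 763.20316963]), 'attitude': array([ 0.13642325, -0.35475684,  0.85586345, -0.35076208])}
top {'fx': 529.3139630095104, 'fy': 529.3139630095104, 'cx': 275.38872800500593, 'cy': 202.43319988263173, 'distortion': array([-0.10402972,  0.        ,  0.        ,  0.        ,  0.        ]), 'position': array([ 386.58928549, -102.88077869, 1163.8946477 ]), 'attitude': array([ 0.05808298, -0.69646036,  0.71300059, -0.05656401])}
```

View pics/scene0.png

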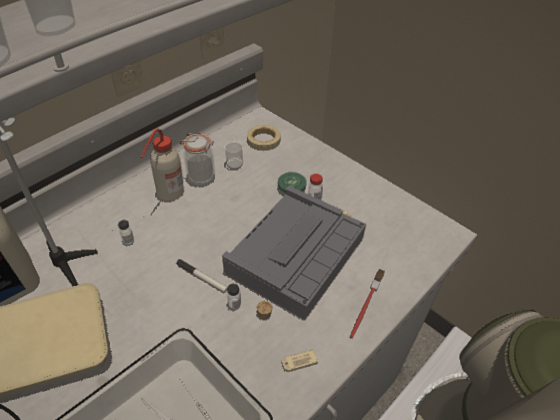

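View pics/top0.png

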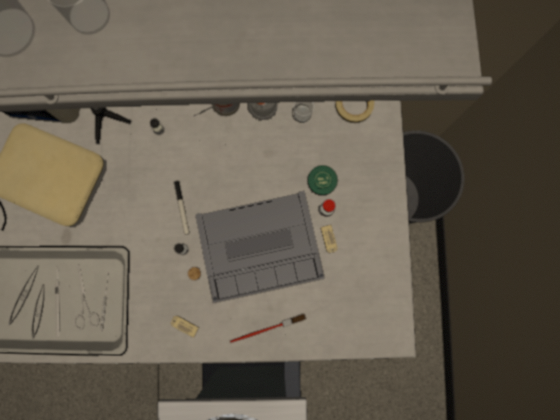

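The scene view shows the logger at (295,250), its five tiles along the right-hand side from (340,245) to (285,290), and the step ridge at (297,237). The top view shows the case corners near (197,214), (303,193), (323,283) and (214,301), with the tiles from (226,285) to (306,271). I'll enlarge both views to pick points precisely.

```bash
python3 - <<'E'
import cv2,numpy as np
a=cv2.imread("pics/top0.png")[185:310,190:340];b=cv2.imread("pics/scene0.png")[180:315,215:375]
for n,im in(("tc",a),("sc",b)):
    im=cv2.convertScaleAbs(im,alpha=1.8,beta=-20)
    cv2.imwrite(f"pics/{n}.png",cv2.resize(im,None,fx=4,fy=4,interpolation=cv2.INTER_CUBIC))
E
```

```text
(no output)
```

View pics/tc.png

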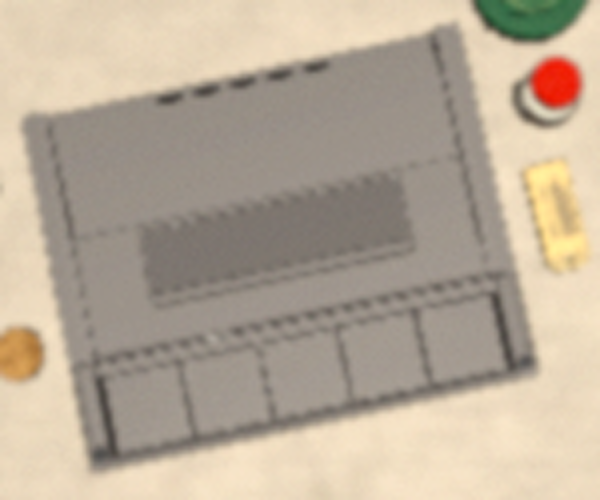

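View pics/sc.png

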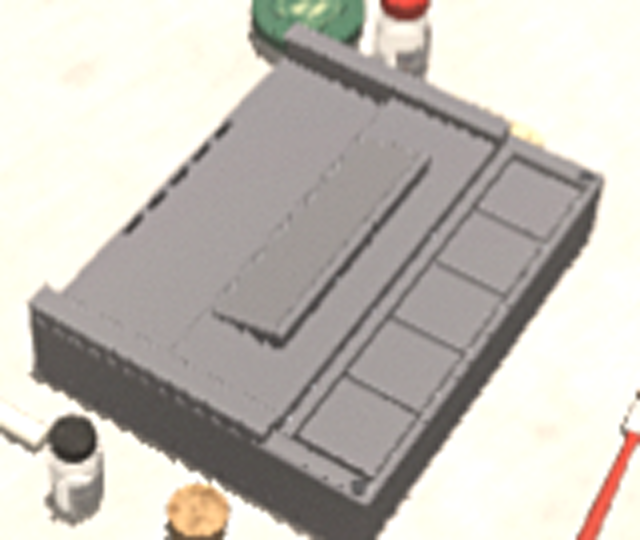

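The enlarged views show the tile dividers clearly. In the top crop they run from (182,366) to (430,385), and in the scene crop from (348,380) to (551,241). I'll triangulate the divider ends and fit the logger pose.

```bash
cat > h.py <<'E'
import numpy as np,cv2
from rig import ctrl, imaging, finish_job
from scipy.spatial.transform import Rotation as R
def rays(n,px):
    c=imaging.calibration(n);K=np.array([[c['fx'],0,c['cx']],[0,c['fy'],c['cy']],[0,0,1]])
    u=cv2.undistortPoints(np.array(px,float).reshape(-1,1,2),K,c['distortion'])[:,0]
    d=np.c_[u,np.ones(len(u))]@R.from_quat(c['attitude'],scalar_first=True).as_matrix().T
    return c['position'],d/np.linalg.norm(d,axis=1)[:,None]
def onz(n,px,z):
    o,d=rays(n,px);return o+d*((z-o[2])/d[:,2])[:,None]
def tri(n1,p1,n2,p2):
    o1,d1=rays(n1,p1);o2,d2=rays(n2,p2);out=[]
    for a,b in zip(d1,d2):
        t=np.linalg.lstsq(np.c_[a,-b],o2-o1,rcond=None)[0]
        p,q=o1+a*t[0],o2+b*t[1];out.append([*((p+q)/2),np.linalg.norm(p-q)])
    return np.array(out)
E
python3 - <<'E'
from h import *
T=np.array([(182,366),(192,438),(262,346),(271,420),(341,329),(351,400),(419,311),(430,385)])/4+[190,185]
S=np.array([(348,380),(422,413),(394,318),(464,355),(437,262),(505,300),(476,206),(551,241)])/4+[215,180]
L=np.array([(x,y) for y in(63,21,-21,-63) for x in(-59,-99)],float)
P=tri("top",T,"scene",S);print(P.round(1))
for nm,Q in(("tri",P[:,:2]),("top",onz("top",T,48)[:,:2]),("scene",onz("scene",S,48)[:,:2])):
    a=L-L.mean(0);b=Q-Q.mean(0)
    th=np.arctan2((a[:,0]*b[:,1]-a[:,1]*b[:,0]).sum(),(a*b).sum());c,s=np.cos(th),np.sin(th);M=np.array([[c,-s],[s,c]])
    o=Q.mean(0)-M@L.mean(0);print(nm,"yaw",th.round(4),"org",o.round(1),"res",np.abs(Q-(L@M.T+o)).max(0).round(1))
    print(" tiles",[(M@[-79,y]+o).round(1).tolist() for y in(84,42,0,-42,-84)],"step",(M@[-30,0]+o).round(1))
E
```

```text
[[ 413.3  -15.7   42.9    2.5]
 [ 374.5  -21.6   49.7    5.1]
 [ 422.5  -58.2   43.5    3.1]
 [ 383.2  -62.7   47.     4.5]
 [ 430.6  -99.8   43.5    2.7]
 [ 392.4 -104.8   43.3    5.1]
 [ 439.4 -140.9   45.7    1.9]
 [ 398.5 -146.6   48.3    6.6]]
tri yaw 0.1884 org [484.4 -66.5] res [1.4 1.7]
 tiles [[391.1, 1.2], [398.9, -40.0], [406.8, -81.3], [414.7, -122.6], [422.5, -163.8]] step [454.9 -72.1]
top yaw 0.1879 org [486.  -65.6] res [2.1 2. ]
 tiles [[392.7, 2.2], [400.6, -39.1], [408.4, -80.3], [416.3, -121.6], [424.1, -162.8]] step [456.5 -71.2]
scene yaw 0.1979 org [481.4 -65.1] res [1.5 2.3]
 tiles [[387.4, 1.7], [395.7, -39.5], [403.9, -80.7], [412.2, -121.8], [420.5, -163.0]] step [452. -71.]
```

Call:
send_path:
  increments:
    - [[-250,-290,60],[0,0,-0.42]]
    - [[-250,-290,60],[0,0,-0.42]]
    - [[-250,-290,60],[0,0,-0.42]]
    - [[-250,-290,60],[0,0,-0.42]]
    - [[-250,-290,60],[0,0,-0.42]]
    - [[-250,-290,60],[0,0,-0.42]]
    - [[-250,-290,60],[0,0,-0.42]]
    - [[-250,-290,60],[0,0,-0.42]]
  jaw: 0.0
  grip_force: 20

```text
time_s: 0.9
eef_pos: [296.7, 171.0, 344.6]
ee_rot: [0.0, -0.096, 0.995, 0.0]
force: [2.2, 2.1, 1.2]
grip_width: 0.002
grip_force: 0.0
```

```bash
cat >> h.py <<'E'
YAW=0.19
def go(x,y,z):
    "shift in present tool axes to bring TCP to x,y,z and tool yaw error"
    s=ctrl.sense();M=R.from_quat(s['ee_rot'],scalar_first=True)
    Tg=R.from_matrix(np.array([[-np.cos(YAW),-np.sin(YAW),0],[-np.sin(YAW),np.cos(YAW),0],[0,0,-1]]))
    print(round(s['time_s'],2),"shift",M.inv().apply(np.array([x,y,z])-s['eef_pos']).round(1),"turn",(M.inv()*Tg).as_rotvec().round(3),"F",np.round(s['force'],1),"w",round(s['grip_width'],2))
E
python3 -c "
from h import *
go(391,1,300)"
```

```text
0.9 shift [ -60.2 -184.8   44.6] turn [0.    0.001 0.002] F [2.2 2.1 1.2] w 0.0
```

Call:
send_path:
  increments:
    - [[-60,-185,45],[0,0,0]]
    - [[-60,-185,45],[0,0,0]]
    - [[-60,-185,45],[0,0,0]]
    - [[-60,-185,45],[0,0,0]]
    - [[-60,-185,45],[0,0,0]]
    - [[-60,-185,45],[0,0,0]]

```text
time_s: 1.5
eef_pos: [390.5, 2.0, 299.3]
ee_rot: [-0.001, -0.094, 0.996, 0.0]
force: [-0.1, 0.0, -1.1]
grip_width: 0.002
grip_force: 0.0
```

```bash
python3 -c "
from h import *
im=imaging.capture('wrist');cv2.imwrite('pics/w0.png',im[:,:,::-1])
go(391,1,222)
c=imaging.calibration('wrist');print(c['position'],c['attitude'])"
```

```text
1.55 shift [-0.5 -2.  77.6] turn [ 0.001 -0.001  0.001] F [-1.1 -0.2  0.1] w 0.0
[316.22775674 -11.97502557 268.89056342] [0.09570229 0.629669   0.76221881 0.11567415]
```

View pics/w0.png

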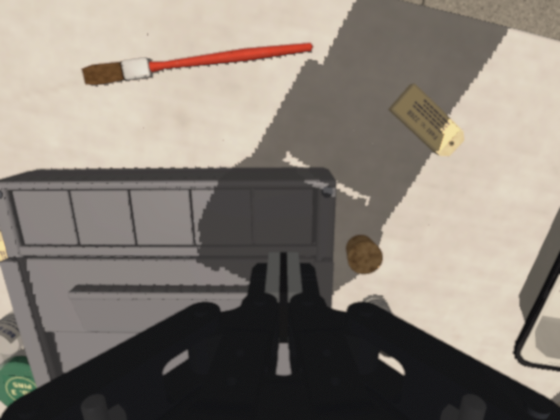

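The wrist view shows the tile row with dividers at columns of about 73, 133, 194 and 252, front edge near row 190 and rear edge near row 247. It serves as a third measurement.

```bash
python3 - <<'E'
from h import *
L=np.array([(x,y) for y in(63,21,-21,-63) for x in(-99,-59)],float)
W=[(251,190),(252,246),(192,190),(196,246),(130,190),(136,246),(69,190),(78,246)]
Q=onz("wrist",W,48)[:,:2]
a=L-L.mean(0);b=Q-Q.mean(0)
th=np.arctan2((a[:,0]*b[:,1]-a[:,1]*b[:,0]).sum(),(a*b).sum());c,s=np.cos(th),np.sin(th);M=np.array([[c,-s],[s,c]])
o=Q.mean(0)-M@L.mean(0);print(Q.round(1),th,o,np.abs(Q-(L@M.T+o)).max(0))
print([(M@[-79,y]+o).round(1).tolist() for y in(84,42,0,-42,-84)],"step",(M@[-30,0]+o).round(1))
E
```

```text
[[ 377.3  -22.3]
 [ 417.7  -15. ]
 [ 384.8  -61.5]
 [ 425.3  -54.2]
 [ 392.7 -103.3]
 [ 433.7  -96.7]
 [ 400.7 -145.3]
 [ 442.  -138.8]] 0.1876553916866404 [486.89177692 -64.90743126] [1.34465981 1.22334517]
[[393.6, 2.9], [401.4, -38.4], [409.3, -79.6], [417.1, -120.9], [424.9, -162.2]] step [457.4 -70.5]
```

Call:
send_path:
  increments:
    - [[-2,0,40],[0,0,0]]
    - [[-2,0,68],[0,0,0]]
    - [[-2,0,73],[0,0,0]]
    - [[-2,0,75],[0,0,0]]
    - [[-2,0,77],[0,0,0]]
    - [[-2,0,77],[0,0,0]]

```text
time_s: 2.15
eef_pos: [392.7, 3.1, 223.7]
ee_rot: [0.001, -0.096, 0.995, -0.0]
force: [-0.2, 0.0, 0.4]
grip_width: 0.004
grip_force: 0.0
```

Call:
send_path:
  increments:
    - [[0,0,1],[0,0,0]]
    - [[0,0,2],[0,0,0]]
    - [[0,0,2],[0,0,0]]

```text
time_s: 2.45
eef_pos: [392.7, 2.9, 221.4]
ee_rot: [0.0, -0.095, 0.995, -0.0]
force: [-1.4, 0.9, 8.1]
grip_width: 0.003
grip_force: 4.1
```

Call:
send_path:
  increments:
    - [[0,0,1],[0,0,0]]
    - [[0,0,2],[0,0,0]]
    - [[0,0,2],[0,0,0]]

```text
time_s: 2.75
eef_pos: [392.8, 2.9, 221.2]
ee_rot: [0.0, -0.096, 0.995, -0.0]
force: [-14.9, 2.2, 45.7]
grip_width: 0.001
grip_force: 22.7
```

Blank. On to the next tile.

Call:
send_path:
  increments:
    - [[0,0,-12],[0,0,0]]
    - [[0,-22,-12],[0,0,0]]
    - [[0,-42,-12],[0,0,0]]
    - [[0,-42,-5],[0,0,0]]
    - [[0,-42,-3],[0,0,0]]
    - [[0,-42,-2],[0,0,0]]
    - [[0,-42,-1],[0,0,0]]
    - [[0,-42,-1],[0,0,0]]

```text
time_s: 3.55
eef_pos: [400.4, -37.7, 219.8]
ee_rot: [-0.0, -0.096, 0.995, -0.0]
force: [-0.5, -0.1, 2.2]
grip_width: -0.001
grip_force: 1.0
```

Call:
send_path:
  increments:
    - [[0,0,1],[0,0,0]]
    - [[0,0,2],[0,0,0]]
    - [[0,0,3],[0,0,0]]
    - [[0,0,3],[0,0,0]]

```text
time_s: 3.95
eef_pos: [400.4, -37.8, 216.7]
ee_rot: [-0.0, -0.096, 0.995, 0.0]
force: [-0.2, -0.4, 2.2]
grip_width: -0.001
grip_force: 0.7
```

It gives. I'll press it fully in.

Call:
send_path:
  increments:
    - [[0,0,1],[0,0,0]]
    - [[0,0,2],[0,0,0]]
    - [[0,0,3],[0,0,0]]
    - [[0,0,4],[0,0,0]]
    - [[0,0,5],[0,0,0]]
    - [[0,0,5],[0,0,0]]
    - [[0,0,5],[0,0,0]]

```text
time_s: 4.65
eef_pos: [400.6, -38.1, 213.1]
ee_rot: [0.0, -0.096, 0.995, -0.0]
force: [-8.6, 5.1, 29.9]
grip_width: 0.004
grip_force: 15.2
```

Call:
send_path:
  increments:
    - [[0,0,-20],[0,0,0]]
    - [[0,-10,-60],[0,0,0]]
    - [[0,-42,-80],[0,0,0]]
    - [[0,-42,-80],[0,0,0]]
    - [[0,-42,-80],[0,0,0]]

```text
time_s: 5.15
eef_pos: [408.3, -79.7, 291.5]
ee_rot: [-0.0, -0.095, 0.995, 0.0]
force: [0.7, 0.4, -0.6]
grip_width: -0.002
grip_force: 0.0
```

```bash
python3 -c "
from h import *
im=imaging.capture('wrist');cv2.imwrite('pics/w1.png',im[:,:,::-1])
im=imaging.capture('scene')[160:330,200:390];cv2.imwrite('pics/s1.png',cv2.resize(im[:,:,::-1],None,fx=3,fy=3))
M=lambda x,y:np.array([486,-65.5])+[x*np.cos(.188)-y*np.sin(.188),x*np.sin(.188)+y*np.cos(.188)]
go(*M(-33,0),228)"
```

```text
5.25 shift [-46.1  -1.5  62.7] turn [ 0.001 -0.002  0.001] F [-0.4 -0.1 -0.1] w -0.0
```

View pics/w1.png

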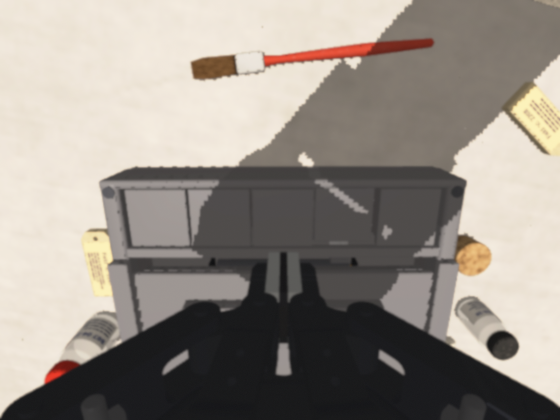

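View pics/s1.png

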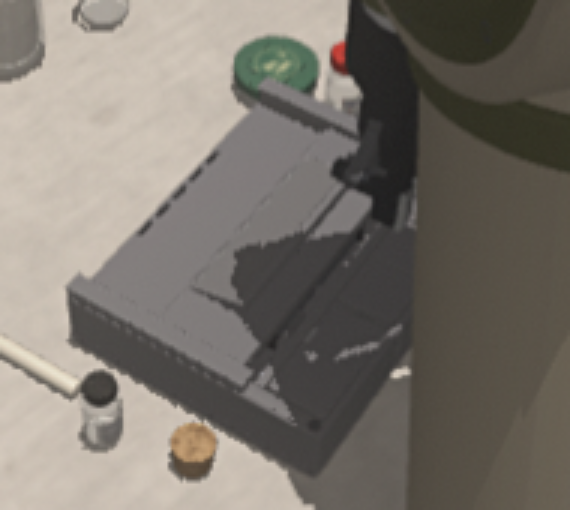

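Both views show the door has popped: a gap with notches is exposed behind the tiles, near row 262 in the wrist view. Next I'll go down in front of the step, then push.

Call:
send_path:
  increments:
    - [[-45,-1,10],[0,0,0]]
    - [[-45,-1,40],[0,0,0]]
    - [[-45,-1,56],[0,0,0]]
    - [[-45,-1,62],[0,0,0]]
    - [[-45,-1,63],[0,0,0]]
    - [[-45,-1,63],[0,0,0]]

```text
time_s: 5.85
eef_pos: [452.9, -71.8, 229.2]
ee_rot: [0.0, -0.096, 0.995, -0.0]
force: [0.3, -0.3, -0.4]
grip_width: -0.001
grip_force: 0.0
```

Call:
send_path:
  increments:
    - [[-5,0,0],[0,0,0]]
    - [[-10,0,0],[0,0,0]]
    - [[-15,0,0],[0,0,0]]
    - [[-20,0,0],[0,0,0]]
    - [[-20,0,0],[0,0,0]]

```text
time_s: 6.35
eef_pos: [473.1, -68.1, 228.9]
ee_rot: [0.0, -0.096, 0.995, -0.0]
force: [-0.6, -0.4, 0.4]
grip_width: -0.002
grip_force: 0.0
```

Call:
send_path:
  increments:
    - [[-5,0,0],[0,0,0]]
    - [[-10,0,0],[0,0,0]]
    - [[-15,0,0],[0,0,0]]
    - [[-20,0,0],[0,0,0]]
    - [[-25,0,0],[0,0,0]]

```text
time_s: 6.85
eef_pos: [497.4, -63.3, 228.8]
ee_rot: [-0.0, -0.095, 0.995, 0.0]
force: [-0.8, 0.5, -0.1]
grip_width: -0.003
grip_force: 0.7
```

Call:
send_path:
  increments:
    - [[-3,0,0],[0,0,0]]
    - [[-6,0,0],[0,0,0]]
    - [[-9,0,0],[0,0,0]]
    - [[-9,0,0],[0,0,0]]

```text
time_s: 7.25
eef_pos: [505.2, -61.8, 228.7]
ee_rot: [-0.002, -0.096, 0.995, 0.0]
force: [-11.2, -2.2, 6.3]
grip_width: 0.003
grip_force: 5.6
```

Call:
send_path:
  increments:
    - [[-1,0,0],[0,0,0]]
    - [[-2,0,0],[0,0,0]]
    - [[-2,0,0],[0,0,0]]
    - [[-2,0,0],[0,0,0]]

```text
time_s: 7.65
eef_pos: [506.2, -61.7, 228.6]
ee_rot: [-0.004, -0.096, 0.995, 0.0]
force: [-19.7, -6.0, 12.2]
grip_width: 0.002
grip_force: 10.7
```

Call:
send_path:
  increments:
    - [[5,0,0],[0,0,0]]
    - [[10,0,-5],[0,0,0]]
    - [[10,0,-50],[0,0,0]]
    - [[60,0,-100],[0,0,0]]
    - [[110,0,-120],[0,0,0]]
    - [[150,0,-120],[0,0,0]]
    - [[150,0,-120],[0,0,0]]
    - [[150,0,-120],[0,0,0]]

```text
time_s: 8.45
eef_pos: [359.8, -90.0, 349.7]
ee_rot: [0.001, -0.095, 0.996, -0.001]
force: [0.5, 0.0, 0.4]
grip_width: -0.005
grip_force: 0.0
```

```bash
python3 -c "
from h import *
im=imaging.capture('scene')[160:330,200:390];cv2.imwrite('pics/s2.png',cv2.resize(im[:,:,::-1],None,fx=3,fy=3))"
```

```text
(no output)
```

View pics/s2.png

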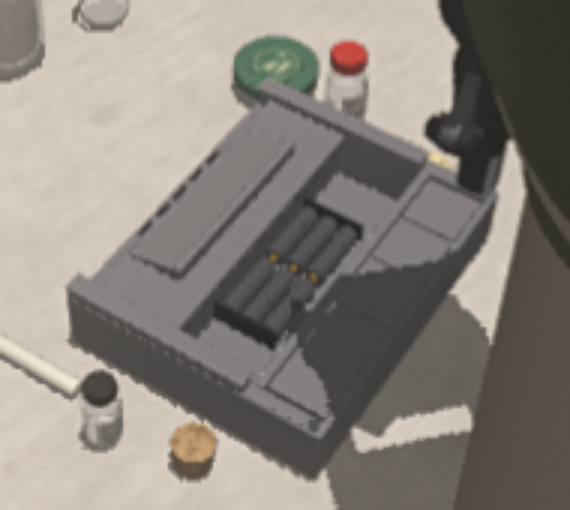

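The door is fully open with the batteries exposed at about (290,270). The bystanders in view have not moved, and the arm is clear.

```bash
python3 -c "
from rig import ctrl, imaging, finish_job
print(finish_job())"
```

```text
the job is handed in; nothing more can be done
None
```

I pressed the release tile (second from the left) fully in, pushed the battery door open to its stop, moved the arm clear and handed the job in at about 8.5 s; no verdict was returned.

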